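# Open a plaster mould: vise the lower half, lift off the top half and hold it level

## Robot

A 7-joint arm with a two-finger parallel gripper is mounted at the origin on the work surface. World frame = base frame: x ahead of the robot, y to its left, z up, the work surface at z = 0. Lengths are in m, angles in degrees, forces in N, time in s.
With the tool pointing down it reaches from about 0.425 to 0.875 m from the base axis. Payload 4.7 kg.
Tool frame: the origin (TCP) lies midway between the tips of the shut fingers; the grasp point (between the pads) lies 19 mm behind it; z points along the fingers, y is the line along which they close (so a half turn about z gives the same grasp; the last joint's range is limited). The gripper opens to 87 mm and grips with 3 to 60 N. Pads are 19 mm wide; open, the fingers measure 117 mm over their backs; the gripper's body (75 mm by 190 mm) begins 51 mm behind the grasp point.
Start: joints at [64.177, 18.392, -4.016, 83.108, 1.295, 78.541, -3.26], TCP at [0.291, -0.581, 0.223] pointing down, gripper open.
Joint ranges: [-163.93, 163.93], [-17.29, 119.83], [-79.2, 71.16], [3.27, 140.29], [-89.18, 269.18], [5.43, 117.66], [-154.24, 154.24]. Speed limits (degrees/s): [147.25, 147.25, 180, 180, 180, 180, 180].

## Interface

Orientations are given as [roll, pitch, yaw] about the fixed x, y, z axes, in that order (R = Rz(yaw) Ry(pitch) Rx(roll)).
In Python, from cell import env gives the robot as it stands. The module is installed in compiled form; this text tells all that it offers.
- The arm moves only by the tool step_arm, never from a script. Its argument "rows" is a list of rows, each an object with "angular": the turn, a rotation vector about the tool's x, y, z in units of pi rad (1.0 is pi rad), a list of three; "slide": the shift along the tool's x, y, z in units of 500 mm (1.0 is 500 mm), a list of three; "jaw": the opening, from 0 (shut) to 1 (fully open). A call has 1 to 10 rows; each row shifts and turns the commanded pose from where the row before left it, along the tool's axes as they then stand; what a row does not reach is not made up. A row lasts 1/8 s, in which the tool goes at most 62.5 mm and 10.7 degrees, less where a joint would pass 70% of its speed; a pose out of reach is approached as far as the arm can. A call with a number of a shift or a turn outside -1 to 1 is refused whole. A call with a gripper value outside its range is refused whole. The fingers move at their own pace and stop on an object; "newtons" is the grip in N (left out, the last holds). Time passes only in rows, so rows that do not move let the fingers close. It gives the time, the measured TCP pose, the force, the opening and the grip force at its end, in the units of the state.
- env.get_obs(): the state, without advancing time (a new reading comes with each control period).
- env.read_camera(name): name is "scene" or "side" or "wrist"; returns the picture (400x640x3 uint8, red, green, blue); there is no depth.
- env.camera_info(name): a dict with "fx", "fy", "cx", "cy" (pixels), "k1" (the pictures are not rectified: a ray, as slopes to the right and down, at radius r is drawn at 1 + k1 r^2 times it, then the intrinsics apply), "R" (3x3) and "t" (3): a world point X has camera coordinates R X + t. Camera axes: x right, y down, z forward; pixel columns grow to the right and rows downward; lengths in m; the calibration is good to about 2 mm. A picture is of the moment at which its call begins: read the wrist's pose just before it. camera_info takes no time and is no camera call; for the wrist camera it gives the pose at the moment of the call.
- env.sign_off(): hands the job in; it is judged then, once.
The state is a dict: "time_s": time; "qpos": joint angles; "joint_velocities": joint speeds; "effort": joint torques, N m; "tool_pos": TCP position; "tool_rot": TCP orientation; "force": force on the tool from outside, world axes, zero at the start; "wrist_torque": the same for the moment, N m; "grip_width": finger opening in m; "grasp_force": force on a finger pad.
Only numpy, scipy, OpenCV 4.12 (cv2) and the standard library are available. Lean on these libraries where they do the work, as an engineer would, in place of code of your own. Each camera call takes 0.05 s, during which the arm holds its last target. There are 200 camera calls.

## Task

Open the two-part plaster mould: turn the vise crank clockwise until the mould's lower half is gripped firmly between both jaws and stays gripped when you let go of the crank. Then take the top half by its wooden handle, lift it straight up off the cast and finish holding it, still and level, about 10 cm clear above the lower half; the program ends while you hold it. The white cast stays sitting in the lower half, and the pot, bowl and brush are left alone.

Things in the scene. Friction and masses are not known exactly. Their poses are not given: they have to be found in the camera images.
- vise: Blue rack-and-pinion bench vise, bolted down: bed 140 mm (its x) by 360 mm (its y, the jaw's sliding direction; y -190 to +170) by 30 mm high. Origin on the bench under the bed, at x = 0, y = 0. The moving jaw slides towards +y. The crank's upright axis stands at (0, -130) mm in this frame. Jaws rise 30 mm above the bed, to z 60.
- fixed_jaw: Blue fixed jaw with rubber face, 90 x 20 x 30 mm, fixed on the bed. Origin at the centre of its underside, at (0, 140, 30) mm in the vise frame; its face looks to the vise's -y, at y 130 mm.
- pad: Black rubber pad 90 x 8 x 26 mm on the front of the red moving jaw, sprung: gives up to 5 mm back into the jaw at 4 N per mm. Origin at the bed's surface (z 30), midway through its 8 mm; its gripping face lies 4 mm towards the vise's +y and is at y = -12 mm + jaw value in the vise frame.
- jaw (a joint): Travel of the red moving jaw towards the fixed jaw (vise +y), m, 0 to 0.065; geared to the crank, 15 mm per rad.
- crank (a joint): Crank angle, rad, 0 to 4.3; grows clockwise seen from above, closing the jaw. At angle q the arm points along (-cos q, +sin q) in the vise frame. Turning it, or shoving the mould along, takes about 3 to 6 N at the knob; it stays where left. Once the mould is tight on both jaws the push rises steeply: 12 to 20 N at the knob is firmly tight (jaw then about 0.056).
- crank_knob (a point): Centre of the top end of the crank's upright black knob (round, 16 mm diameter, 46 mm tall, its top 138 mm above the bench), 50 mm from the crank's upright axis. It moves round with the crank; the knob spins freely on its pin, so the gripper need not turn.
- mould_lower: Cream plaster lower half of the mould, loose on the vise bed between the jaws: 110 (x) x 90 (y) x 40 mm, axes about those of the vise, a round recess 67 mm wide and 15 mm deep in its top. Origin at the centre of its underside. At the start it stands up to 14 mm short of the fixed jaw and slides along when pushed by the jaw. 0.42 kg.
- cast: White pumpkin-shaped cast, 60 mm diameter, 44 mm tall, 0.08 kg, loose in the lower half's recess (its foot 15 mm deep) and standing 29 mm up inside the hollow top half. Origin at the centre of its underside.
- mould_top: White plaster top half, resting on the lower half: 110 (x) x 90 (y) x 45 mm, hollow from below (walls 10 mm, hollow 35 mm deep, so it must rise straight 30 mm to clear the cast), about 0.30 kg (varies by a third). Not attached. Origin at the centre of its underside, 40 mm above the lower half's origin when seated. On top a wooden handle.
- top_handle (a point): Centre of the top face of the top half's wooden handle: a bar 80 mm long along the half's x, 24 mm wide along its y, rising 36 mm above the plaster; this point is 81 mm above the half's underside. Grip across the 24 mm.
- pot: Olive cooking pot for glaze, 130 mm diameter, 85 mm tall, leave alone. Origin under its centre.
- bowl: White bowl, 110 mm diameter, 50 mm tall, leave alone. Origin under its centre.
- brush: Brush lying on the bench, leave alone. Origin at its underside, about midway.
Things that resemble listed ones, but are neither listed nor needed, are in the scene too. There is more than one size of the mould_top; the job needs the smaller.

How it is judged:
By the outcome, as a careful person would: the job done as asked, in the order asked, and still so for the second after the job is handed in, while the arm keeps its last pose, push and grip.
It also fails if it takes over 69 s, if anything falls off the work surface, if the arm or the gripper's body presses on something with over 40 N, if the wrist force passes 120 N, or if a joint passes its speed limit or range.

## Working session

There is one attempt and no reset: what is moved stays moved. The work goes in short steps, Python scripts to look and compute and a tool call to move; the robot and the scene stay as the last step left them, time stands still between calls to the robot, and variables do not carry over. Pictures are saved under pics/ and viewed, at most 10 in all, crops included, and the job is handed in when it is done.

Besides the shell and the picture viewer there is one more tool, called after ">>>" as name([rows], argument=value, ...), one row to a line, values as JSON. step_arm: Moves the arm, as the interface text tells. Shifts and turns lie within -1 to 1; 1 stands for 500 mm of shift or pi rad of turn. Its arguments: {"type":"object","properties":{"rows":{"type":"array"},"newtons":{"type":"number"}},"required":["rows"]}

```bash
mkdir -p pics
cat > h.py <<'E'
import numpy as np, cv2
from cell import env
def ray(name,uv,ci=None):
    c=ci or env.camera_info(name)
    d=np.array([(uv[0]-c["cx"])/c["fx"],(uv[1]-c["cy"])/c["fy"]])
    s=d.copy()
    for _ in range(20): s=d/(1+c["k1"]*(s@s))
    R=np.array(c["R"]);t=np.array(c["t"])
    v=R.T@np.array([s[0],s[1],1]); return -R.T@t, v/np.linalg.norm(v)
def onz(name,uv,z,ci=None):
    o,v=ray(name,uv,ci); return o+v*(z-o[2])/v[2]
def two(n1,a,n2,b):
    o1,v1=ray(n1,a);o2,v2=ray(n2,b)
    A=np.stack([v1,-v2],1);s=np.linalg.lstsq(A,o2-o1,rcond=None)[0]
    p,q=o1+s[0]*v1,o2+s[1]*v2; return (p+q)/2,np.linalg.norm(p-q)
def px(name,X,ci=None):
    c=ci or env.camera_info(name);p=np.array(c["R"])@np.array(X)+np.array(c["t"]);s=p[:2]/p[2];s=s*(1+c["k1"]*(s@s))
    return np.array([c["fx"]*s[0]+c["cx"],c["fy"]*s[1]+c["cy"]])
def snap(name,f=None):
    im=env.read_camera(name)[:,:,::-1].copy()
    cv2.imwrite(f"pics/{f or name}.png",im); return im
E
python3 - <<'E'
from h import *
print(env.get_obs())
for n in("scene","side","wrist"):
    im=snap(n,n+"0"); c=env.camera_info(n); print(n,-np.array(c["R"]).T@c["t"],c["fx"])
E
```

```text
{'time_s': 0.0, 'qpos': array([64.17722246, 18.44183403, -4.01544294, 83.17618652,  1.29560112,
       78.54164287, -3.26234293]), 'joint_velocities': array([-0.0022857 ,  0.04721922,  0.06701314, -0.06671889,  0.13407145,
       -0.02287061, -0.0177879 ]), 'effort': array([ 7.56492573e-04, -4.91282737e+01, -4.03596517e-01, -3.12526882e+01,
       -6.42141444e-02,  4.38247737e-02,  1.70065991e-04]), 'tool_pos': array([ 0.29104745, -0.58055869,  0.22141882]), 'tool_rot': array([-1.79885617e+02,  6.46059068e-03,  2.66302553e+01]), 'force': array([-0.43773078,  0.06234528,  0.40513768]), 'wrist_torque': array([ 0.03588706, -0.01518467, -0.04352765]), 'grasp_force': 0.0, 'grip_width': 0.08684752371282822}
scene [ 1.14635616 -0.59403312  0.93632365] 373.98609020652606
side [-0.29908     1.09437613  0.91397397] 484.15817355927226
wrist [ 0.35177887 -0.55047468  0.3852359 ] 301.81838404617264
```

View pics/scene0.png

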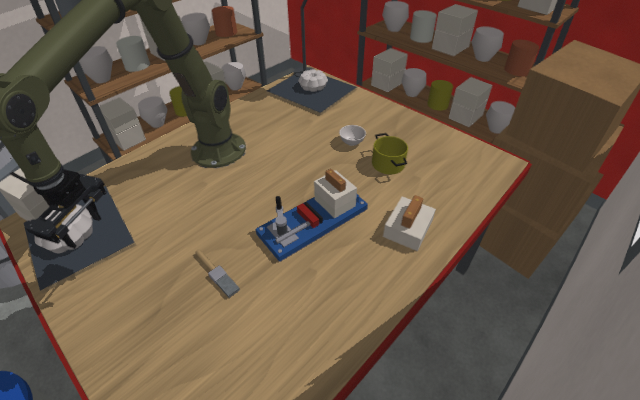

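View pics/side0.png

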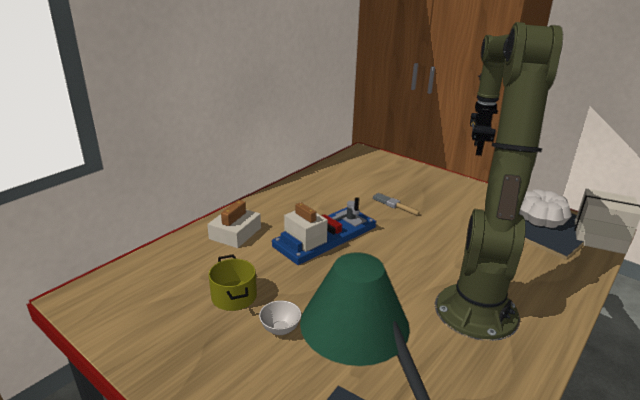

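Scene view: vise bed around (312,222), black knob at about (279,203), and the target mould with handle at about (335,182) on the bed. The larger top half lies separately at (410,222), with the pot at (390,155), bowl at (352,135) and brush at (218,275). In the side view the knob is at (357,203) and the handle at (305,212). I'll enlarge both.

Run:
```python
from h import *
a=cv2.imread("pics/scene0.png")[165:265,245:378];b=cv2.imread("pics/side0.png")[180:270,262:385]
a=cv2.resize(a,None,fx=6,fy=6,interpolation=cv2.INTER_CUBIC)[:600,:];b=cv2.resize(b,None,fx=6,fy=6,interpolation=cv2.INTER_CUBIC)
cv2.imwrite("pics/a.png",a);cv2.imwrite("pics/b.png",b);print(a.shape,b.shape)
for n in("scene","side"):
    im=cv2.imread(f"pics/{n}0.png");h=cv2.cvtColor(im,cv2.COLOR_BGR2HSV)
    m=cv2.inRange(h,(100,120,40),(130,255,255))
    k,l,s,c=cv2.connectedComponentsWithStats(m)
    for i in range(1,k):
        if s[i,4]>150: print(n,s[i],c[i])
```

```text
(600, 798, 3) (540, 738, 3)
scene [ 256  195  111   66 1617] [308.39764997 229.13543599]
scene [283 207  23  22 253] [293.34387352 218.18972332]
scene [  0 371  33  29 750] [ 13.31333333 387.04266667]
side [ 272  213  103   52 1459] [319.87457162 240.88074023]
```

View pics/a.png

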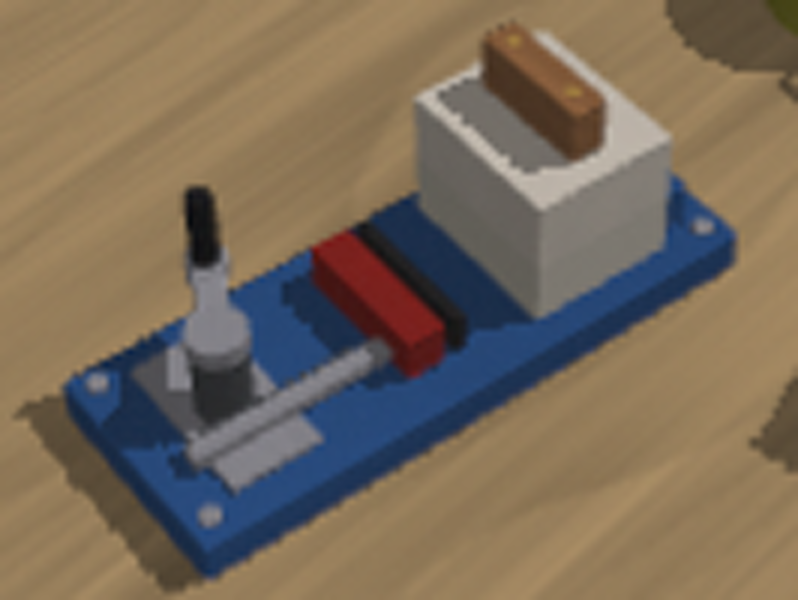

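View pics/b.png

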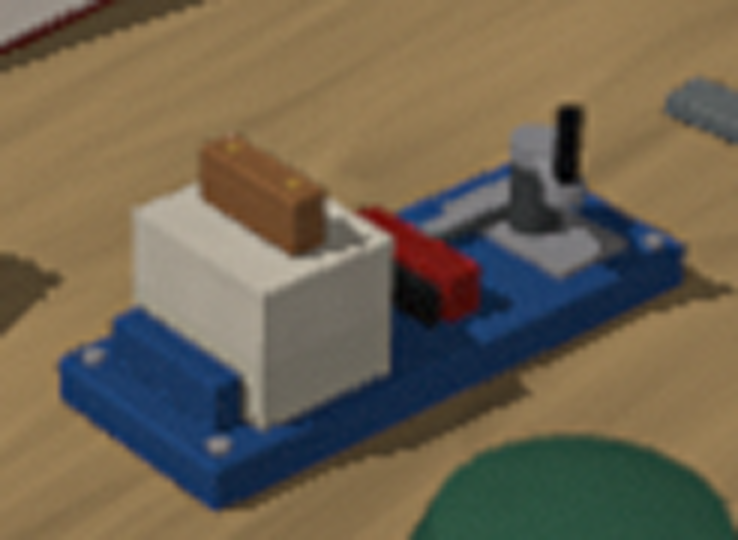

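Crops: in the scene crop the bed corners are at about (68,392), (208,550), (735,237), the knob top at (200,192), and the brass screws on the handle at (515,40) and (573,93). In the side crop the corners are at (62,360), (215,480), (683,247), the knob top at (570,109), and the screws at (233,147) and (291,184). The mould top sits on the lower half, clear of the jaw.

Run:
```python
from h import *
A=lambda x,y:((x+.5)/6-.5+245,(y+.5)/6-.5+165)
B=lambda x,y:((x+.5)/6-.5+262,(y+.5)/6-.5+180)
np.set_printoptions(precision=4,suppress=True)
print("scene corners");[print(onz("scene",A(*p),.03)) for p in((68,392),(208,550),(735,237))]
print("side corners");[print(onz("side",B(*p),.03)) for p in((62,360),(215,480),(683,247))]
# bed screws for two views
print("knob",*two("scene",A(200,192),"side",B(570,109)), onz("scene",A(200,192),.138),onz("side",B(570,109),.138))
s=[two("scene",A(*p),"side",B(*q)) for p,q in(((515,40),(233,147)),((573,93),(291,184)))]
print("screws",s); print("other pairing",[two("scene",A(*p),"side",B(*q)) for p,q in(((515,40),(291,184)),((573,93),(233,147)))])
print("handle z.151",onz("scene",A(544,66.5),.151),onz("side",B(262,165.5),.151))
print("bedscrews",[onz("scene",A(*p),.031) for p in((97,383),(209,515),(703,227))],[onz("side",B(*p),.031) for p in((93,356),(218,444),(653,241))])
```

```text
scene corners
[ 0.4673 -0.1831  0.03  ]
[ 0.5974 -0.2017  0.03  ]
[0.6549 0.1455 0.03  ]
side corners
[0.6501 0.1509 0.03  ]
[0.5128 0.1794 0.03  ]
[ 0.4596 -0.1759  0.03  ]
knob [ 0.4964 -0.102   0.1393] 0.0002643655392473248 [ 0.4952 -0.1012  0.138 ] [ 0.4979 -0.1039  0.138 ]
screws [(array([0.5667, 0.0802, 0.1655]), np.float64(0.03161378039274063)), (array([0.573 , 0.0732, 0.1377]), np.float64(0.030501356082316303))]
other pairing [(array([0.5449, 0.0819, 0.152 ]), np.float64(0.0013222126233485279)), (array([0.5946, 0.0717, 0.1514]), np.float64(0.0009040835971090083))]
handle z.151 [0.5692 0.0769 0.151 ] [0.5707 0.0763 0.151 ]
bedscrews [array([ 0.4745, -0.169 ,  0.031 ]), array([ 0.5824, -0.1872,  0.031 ]), array([0.6373, 0.1386, 0.031 ])] [array([0.639 , 0.1379, 0.031 ]), array([0.532 , 0.1553, 0.031 ]), array([ 0.4759, -0.1684,  0.031 ])]
```

>>> step_arm([
  {"angular": [0, 0, 0.0507], "slide": [0, 0, 0], "jaw": 1},
  {"angular": [0, 0, 0.0507], "slide": [0, 0, 0], "jaw": 1},
  {"angular": [0, 0, 0.0507], "slide": [0, 0, 0], "jaw": 1},
  {"angular": [0, 0, 0.0507], "slide": [0, 0, 0], "jaw": 1},
  {"angular": [0, 0, 0], "slide": [0, 0, 0], "jaw": 1},
], newtons=20)

```text
time_s: 0.78
tool_pos: [0.2913, -0.5809, 0.2222]
tool_rot: [-180.0, 0.0, -9.8]
force: [-0.5, -0.1, 0.5]
grip_width: 0.0871
grasp_force: 0.0
```

```bash
cat >> h.py <<'E'
from scipy.spatial.transform import Rotation as Ro
Y=np.array([.171,.985]);X=np.array([.985,-.171]);O=np.array([.5587,-.0058]);AX=O-.13*Y
def knob(q): return AX+.05*(-np.cos(q)*X+np.sin(q)*Y)
def plan(pts,start=None):
    o=env.get_obs();R=Ro.from_euler("xyz",o["tool_rot"],degrees=True);p=np.array(o["tool_pos"]) if start is None else np.array(start)
    print("tcp",np.round(o["tool_pos"],4),"rot",np.round(o["tool_rot"],2),"F",np.round(o["force"],1),"w",round(o["grip_width"],4),"gf",round(o["grasp_force"],1),"t",o["time_s"])
    for x in pts:
        x=np.array(x);print(np.round(R.inv().apply(x-p)/.5,4));p=x
E
python3 - <<'E'
from h import *
plan([[.4965,-.102,.20],[.4965,-.102,.1]]); print(knob(.5))
E
```

```text
tcp [ 0.2913 -0.5809  0.2222] rot [-1.7998e+02  3.0000e-02 -9.7700e+00] F [-0.5 -0.1  0.5] w 0.0871 gf 0.0 t 0.775
[ 0.242  -1.0135  0.0446]
[1.e-04 1.e-04 2.e-01]
[ 0.49734815 -0.10273496]
```

>>> step_arm([
  {"angular": [0, 0, 0], "slide": [0.0242, -0.1013, 0.002], "jaw": 1},
  {"angular": [0, 0, 0], "slide": [0.0242, -0.1013, 0.002], "jaw": 1},
  {"angular": [0, 0, 0], "slide": [0.0242, -0.1013, 0.002], "jaw": 1},
  {"angular": [0, 0, 0], "slide": [0.0242, -0.1013, 0.002], "jaw": 1},
  {"angular": [0, 0, 0], "slide": [0.0242, -0.1013, 0.002], "jaw": 1},
  {"angular": [0, 0, 0], "slide": [0.0242, -0.1013, 0.002], "jaw": 1},
  {"angular": [0, 0, 0], "slide": [0.0242, -0.1013, 0.002], "jaw": 1},
  {"angular": [0, 0, 0], "slide": [0.0242, -0.1013, 0.002], "jaw": 1},
  {"angular": [0, 0, 0], "slide": [0.0242, -0.1013, 0.002], "jaw": 1},
  {"angular": [0, 0, 0], "slide": [0.0242, -0.1013, 0.002], "jaw": 1},
])

```text
time_s: 2.02
tool_pos: [0.4978, -0.1013, 0.2127]
tool_rot: [180.0, -0.0, -9.7]
force: [2.0, -0.3, -0.1]
grip_width: 0.0869
grasp_force: 0.0
```

>>> step_arm([
  {"angular": [0, 0, 0], "slide": [0, 0, 0], "jaw": 1},
  {"angular": [0, 0, 0], "slide": [0, 0, 0], "jaw": 1},
])

```text
time_s: 2.28
tool_pos: [0.4971, -0.1033, 0.2124]
tool_rot: [180.0, 0.0, -9.8]
force: [0.8, -0.5, -0.5]
grip_width: 0.0867
grasp_force: 0.0
```

Run:
```python
from h import *
plan([[.4965,-.102,.10]])
im=snap("wrist","wrist1");print(px("wrist",[.4965,-.102,.138]),px("wrist",[.57,.0766,.151]))
```

```text
tcp [ 0.4971 -0.1033  0.2124] rot [ 1.7995e+02  2.0000e-02 -9.7600e+00] F [ 0.8 -0.5 -0.5] w 0.0867 gf 0.0 t 2.275
[-0.0016 -0.0026  0.2248]
[322.07023421 204.29797856] [ 72.45808104 155.70878461]
```

View pics/wrist1.png

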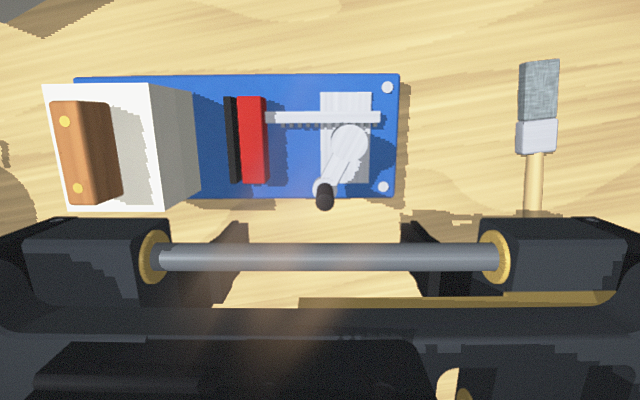

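The wrist view shows the knob top at about (325,203), where I predicted (322,204), and the handle centre at about (71,154), where I predicted (72,156). The measurements agree, so I descend over the knob and grip it.

>>> step_arm([
  {"angular": [0, 0, 0], "slide": [-0.0008, -0.001, 0.05], "jaw": 1},
  {"angular": [0, 0, 0], "slide": [-0.0008, 0, 0.05], "jaw": 1},
  {"angular": [0, 0, 0], "slide": [0, 0, 0.05], "jaw": 1},
  {"angular": [0, 0, 0], "slide": [0, 0, 0.05], "jaw": 1},
  {"angular": [0, 0, 0], "slide": [0, 0, 0.022], "jaw": 1},
  {"angular": [0, 0, 0], "slide": [0, 0, 0], "jaw": 1},
  {"angular": [0, 0, 0], "slide": [0, 0, 0], "jaw": 0.3},
  {"angular": [0, 0, 0], "slide": [0, 0, 0], "jaw": 0.1},
  {"angular": [0, 0, 0], "slide": [0, 0, 0], "jaw": 0},
  {"angular": [0, 0, 0], "slide": [0, 0, 0], "jaw": 0},
], newtons=25)

```text
time_s: 3.58
tool_pos: [0.4969, -0.1022, 0.1018]
tool_rot: [180.0, -0.0, -9.9]
force: [0.5, 0.1, 0.3]
grip_width: 0.0548
grasp_force: 0.0
```

>>> step_arm([
  {"angular": [0, 0, 0], "slide": [0, 0, 0], "jaw": 0},
  {"angular": [0, 0, 0], "slide": [0, 0, 0], "jaw": 0},
  {"angular": [0, 0, 0], "slide": [0, 0, 0], "jaw": 0},
  {"angular": [0, 0, 0], "slide": [0, 0, 0], "jaw": 0},
])

```text
time_s: 4.08
tool_pos: [0.4966, -0.1032, 0.1015]
tool_rot: [179.9, -0.0, -9.9]
force: [-0.5, -2.2, -0.4]
grip_width: 0.0154
grasp_force: 25.3
```

Run:
```python
from h import *
plan([]);print(AX)
# arc in tool axes from q=.5: steps 20deg
q0=.5
for d in range(0,200,10):
    a,b=q0+np.radians(d),q0+np.radians(d+10)
    D=knob(b)-knob(a); print(d+10,round(b,2),np.round([D@X/.5,-D@Y/.5],4))
```

```text
tcp [ 0.4966 -0.1032  0.1015] rot [ 1.799e+02 -1.000e-02 -9.880e+00] F [-0.5 -2.2 -0.4] w 0.0154 gf 25.3 t 4.075
[ 0.53647 -0.13385]
10 0.67 [ 0.0097 -0.0145]
20 0.85 [ 0.012  -0.0126]
30 1.02 [ 0.014  -0.0103]
40 1.2 [ 0.0156 -0.0077]
50 1.37 [ 0.0167 -0.0049]
60 1.55 [ 0.0173 -0.0019]
70 1.72 [0.0174 0.0011]
80 1.9 [0.0169 0.0041]
90 2.07 [0.016 0.007]
100 2.25 [0.0145 0.0097]
110 2.42 [0.0126 0.012 ]
120 2.59 [0.0103 0.014 ]
130 2.77 [0.0077 0.0156]
140 2.94 [0.0049 0.0167]
150 3.12 [0.0019 0.0173]
160 3.29 [-0.0011  0.0174]
170 3.47 [-0.0041  0.0169]
180 3.64 [-0.007  0.016]
190 3.82 [-0.0097  0.0145]
200 3.99 [-0.012   0.0126]
```

>>> step_arm([
  {"angular": [0, 0, 0], "slide": [0.0095, -0.0146, 0], "jaw": 0},
  {"angular": [0, 0, 0], "slide": [0.0119, -0.0127, 0], "jaw": 0},
  {"angular": [0, 0, 0], "slide": [0.0139, -0.0105, 0], "jaw": 0},
  {"angular": [0, 0, 0], "slide": [0.0155, -0.0079, 0], "jaw": 0},
  {"angular": [0, 0, 0], "slide": [0.0166, -0.0051, 0], "jaw": 0},
  {"angular": [0, 0, 0], "slide": [0, 0, 0], "jaw": 0},
], newtons=35)

```text
time_s: 4.82
tool_pos: [0.5337, -0.0836, 0.1015]
tool_rot: [179.9, 0.1, -9.9]
force: [-3.7, -2.9, 3.1]
grip_width: 0.0152
grasp_force: 35.0
```

```bash
cat >> h.py <<'E'
def state():
    o=env.get_obs();d=np.array(o["tool_pos"])[:2]-AX;x,y=d@X,d@Y;q=np.arctan2(y,-x)%(2*np.pi);F=np.array(o["force"])[:2]
    T=np.sin(q)*X+np.cos(q)*Y;N=-np.cos(q)*X+np.sin(q)*Y
    print("q",round(q,3),"jaw",round(.015*q,4),"r",round(np.hypot(x,y),4),"Ftan",round(F@T,1),"Frad",round(F@N,1),"z",round(o["tool_pos"][2],4),"Fz",round(o["force"][2],1))
    return q
E
python3 - <<'E'
from h import *
plan([]);state()
E
```

```text
tcp [ 0.5337 -0.0836  0.1015] rot [ 1.7994e+02  1.0000e-01 -9.9000e+00] F [-3.7 -2.9  3.1] w 0.0152 gf 35.0 t 4.825
q 1.344 jaw 0.0202 r 0.0503 Ftan -3.8 Frad -2.7 z 0.1015 Fz 3.1
```

>>> step_arm([
  {"angular": [0, 0, 0], "slide": [0.0173, -0.0023, 0], "jaw": 0},
  {"angular": [0, 0, 0], "slide": [0.0174, 0.0008, 0], "jaw": 0},
  {"angular": [0, 0, 0], "slide": [0.017, 0.0038, 0], "jaw": 0},
  {"angular": [0, 0, 0], "slide": [0.0161, 0.0067, 0], "jaw": 0},
  {"angular": [0, 0, 0], "slide": [0.0147, 0.0094, 0], "jaw": 0},
  {"angular": [0, 0, 0], "slide": [0.0128, 0.0118, 0], "jaw": 0},
  {"angular": [0, 0, 0], "slide": [0.0106, 0.0138, 0], "jaw": 0},
  {"angular": [0, 0, 0], "slide": [0.008, 0.0154, 0], "jaw": 0},
  {"angular": [0, 0, 0], "slide": [0.0052, 0.0166, 0], "jaw": 0},
  {"angular": [0, 0, 0], "slide": [0, 0, 0], "jaw": 0},
])

```text
time_s: 6.08
tool_pos: [0.5861, -0.1285, 0.1015]
tool_rot: [-179.9, 0.1, -9.8]
force: [-3.4, 3.8, 3.2]
grip_width: 0.0151
grasp_force: 35.0
```

Run:
```python
from h import *
plan([]);q=state()
for d in range(0,50,5):
    a,b=q+np.radians(d),q+np.radians(d+5)
    D=knob(b)-knob(a); print(d+5,round(b,2),np.round([D@X/.5,-D@Y/.5],4))
```

```text
tcp [ 0.5861 -0.1285  0.1015] rot [-1.7986e+02  8.0000e-02 -9.8300e+00] F [-3.4  3.8  3.2] w 0.0151 gf 35.0 t 6.075
q 2.863 jaw 0.0429 r 0.0499 Ftan -4.1 Frad -2.9 z 0.1015 Fz 3.2
5 2.95 [0.002  0.0085]
10 3.04 [0.0013 0.0086]
15 3.12 [0.0005 0.0087]
20 3.21 [-0.0002  0.0087]
25 3.3 [-0.001   0.0087]
30 3.39 [-0.0017  0.0085]
35 3.47 [-0.0025  0.0084]
40 3.56 [-0.0032  0.0081]
45 3.65 [-0.0039  0.0078]
50 3.74 [-0.0046  0.0074]
```

>>> step_arm([
  {"angular": [0, 0, 0], "slide": [0.002, 0.0085, 0], "jaw": 0},
  {"angular": [0, 0, 0], "slide": [0.0013, 0.0086, 0], "jaw": 0},
  {"angular": [0, 0, 0], "slide": [0.0005, 0.0087, 0], "jaw": 0},
  {"angular": [0, 0, 0], "slide": [-0.0002, 0.0087, 0], "jaw": 0},
  {"angular": [0, 0, 0], "slide": [-0.001, 0.0087, 0], "jaw": 0},
  {"angular": [0, 0, 0], "slide": [0, 0, 0], "jaw": 0},
])

```text
time_s: 6.82
tool_pos: [0.5839, -0.149, 0.1015]
tool_rot: [-179.8, 0.1, -9.8]
force: [-3.5, 4.9, 3.4]
grip_width: 0.0151
grasp_force: 35.0
```

Run:
```python
from h import *
plan([]);q=state()
```

```text
tcp [ 0.5839 -0.149   0.1015] rot [-1.7981e+02  6.0000e-02 -9.7700e+00] F [-3.5  4.9  3.4] w 0.0151 gf 35.0 t 6.825
q 3.279 jaw 0.0492 r 0.0498 Ftan -3.6 Frad -4.8 z 0.1015 Fz 3.4
```

>>> step_arm([
  {"angular": [0, 0, 0], "slide": [-0.0017, 0.0085, 0], "jaw": 0},
  {"angular": [0, 0, 0], "slide": [-0.0025, 0.0084, 0], "jaw": 0},
  {"angular": [0, 0, 0], "slide": [0, 0, 0], "jaw": 0},
])

```text
time_s: 7.2
tool_pos: [0.581, -0.1562, 0.1015]
tool_rot: [-179.7, -0.0, -9.7]
force: [-2.7, 6.3, 1.6]
grip_width: 0.0149
grasp_force: 35.0
```

Run:
```python
from h import *
plan([]);q=state()
```

```text
tcp [ 0.581  -0.1562  0.1015] rot [-179.75   -0.     -9.74] F [-2.7  6.3  1.6] w 0.0149 gf 35.0 t 7.2
q 3.434 jaw 0.0515 r 0.0498 Ftan -4.4 Frad -5.2 z 0.1015 Fz 1.6
```

>>> step_arm([
  {"angular": [0, 0, 0], "slide": [-0.004, 0.008, 0], "jaw": 0},
  {"angular": [0, 0, 0], "slide": [0, 0, 0], "jaw": 0},
  {"angular": [0, 0, 0], "slide": [0, 0, 0], "jaw": 0},
])

```text
time_s: 7.58
tool_pos: [0.579, -0.1597, 0.1015]
tool_rot: [-179.8, -0.1, -9.7]
force: [0.4, 6.5, 0.5]
grip_width: 0.0151
grasp_force: 35.0
```

Run:
```python
from h import *
q=state()
```

```text
q 3.516 jaw 0.0527 r 0.0498 Ftan -5.8 Frad -3.0 z 0.1015 Fz 0.5
```

>>> step_arm([
  {"angular": [0, 0, 0], "slide": [-0.004, 0.0075, 0], "jaw": 0},
  {"angular": [0, 0, 0], "slide": [0, 0, 0], "jaw": 0},
  {"angular": [0, 0, 0], "slide": [0, 0, 0], "jaw": 0},
])

```text
time_s: 7.95
tool_pos: [0.5769, -0.1628, 0.1015]
tool_rot: [-179.7, -0.1, -9.7]
force: [2.0, 6.8, -0.6]
grip_width: 0.015
grasp_force: 35.0
```

Run:
```python
from h import *
q=state()
```

```text
q 3.592 jaw 0.0539 r 0.0497 Ftan -6.7 Frad -2.4 z 0.1015 Fz -0.6
```

>>> step_arm([
  {"angular": [0, 0, 0], "slide": [-0.0042, 0.0073, 0], "jaw": 0},
  {"angular": [0, 0, 0], "slide": [0, 0, 0], "jaw": 0},
  {"angular": [0, 0, 0], "slide": [0, 0, 0], "jaw": 0},
])

```text
time_s: 8.32
tool_pos: [0.5748, -0.1656, 0.1016]
tool_rot: [-179.7, -0.2, -9.7]
force: [2.5, 6.8, -0.5]
grip_width: 0.0149
grasp_force: 35.0
```

Run:
```python
from h import *
q=state()
```

```text
q 3.662 jaw 0.0549 r 0.0497 Ftan -6.8 Frad -2.4 z 0.1016 Fz -0.5
```

>>> step_arm([
  {"angular": [0, 0, 0], "slide": [-0.0044, 0.007, 0], "jaw": 0},
  {"angular": [0, 0, 0], "slide": [0, 0, 0], "jaw": 0},
  {"angular": [0, 0, 0], "slide": [0, 0, 0], "jaw": 0},
])

```text
time_s: 8.7
tool_pos: [0.5726, -0.1681, 0.1016]
tool_rot: [-179.7, -0.2, -9.7]
force: [3.6, 8.8, -2.1]
grip_width: 0.0146
grasp_force: 35.0
```

Run:
```python
from h import *
q=state()
```

```text
q 3.729 jaw 0.0559 r 0.0498 Ftan -8.9 Frad -3.4 z 0.1016 Fz -2.1
```

>>> step_arm([
  {"angular": [0, 0, 0], "slide": [-0.0046, 0.0068, 0], "jaw": 0},
  {"angular": [0, 0, 0], "slide": [0, 0, 0], "jaw": 0},
  {"angular": [0, 0, 0], "slide": [0, 0, 0], "jaw": 0},
], newtons=45)

```text
time_s: 9.07
tool_pos: [0.5702, -0.1705, 0.1016]
tool_rot: [-179.6, -0.3, -9.6]
force: [4.6, 8.4, -3.2]
grip_width: 0.015
grasp_force: 45.0
```

Run:
```python
from h import *
q=state()
```

```text
q 3.797 jaw 0.057 r 0.0498 Ftan -9.1 Frad -3.0 z 0.1016 Fz -3.2
```

>>> step_arm([
  {"angular": [0, 0, 0], "slide": [-0.003, 0.004, 0], "jaw": 0},
  {"angular": [0, 0, 0], "slide": [0, 0, 0], "jaw": 0},
  {"angular": [0, 0, 0], "slide": [0, 0, 0], "jaw": 0},
])

```text
time_s: 9.45
tool_pos: [0.5697, -0.1709, 0.1016]
tool_rot: [-179.5, -0.4, -9.6]
force: [8.1, 10.2, -4.2]
grip_width: 0.0148
grasp_force: 44.9
```

Run:
```python
from h import *
q=state()
im=snap("scene","s2")[165:265,245:378];b=snap("side","d2")[180:270,262:385]
cv2.imwrite("pics/c.png",np.vstack([cv2.resize(x,None,fx=4,fy=3.2 if 0 else 3,interpolation=cv2.INTER_CUBIC)[:, :490] for x in (im,b)]))
```

```text
q 3.81 jaw 0.0572 r 0.0497 Ftan -12.8 Frad -2.2 z 0.1016 Fz -4.2
```

View pics/c.png

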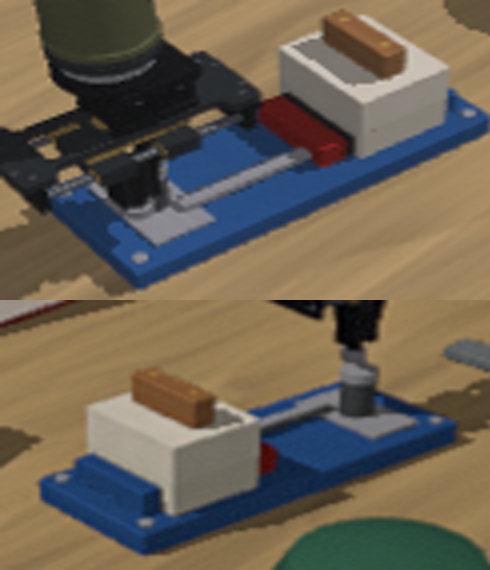

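The jaw and pad are now tight on the mould, the mould is against the fixed jaw, and the push is rising steeply. One more nudge should reach about 16 N.

>>> step_arm([
  {"angular": [0, 0, 0], "slide": [-0.0026, 0.0034, 0], "jaw": 0},
  {"angular": [0, 0, 0], "slide": [0, 0, 0], "jaw": 0},
  {"angular": [0, 0, 0], "slide": [0, 0, 0], "jaw": 0},
])

```text
time_s: 9.93
tool_pos: [0.5694, -0.1712, 0.1017]
tool_rot: [-179.4, -0.5, -9.5]
force: [11.5, 11.4, -5.7]
grip_width: 0.0148
grasp_force: 44.9
```

Run:
```python
from h import *
q=state()
```

```text
q 3.817 jaw 0.0573 r 0.0498 Ftan -16.1 Frad -1.0 z 0.1017 Fz -5.7
```

>>> step_arm([
  {"angular": [0, 0, 0], "slide": [0.005, -0.0066, 0], "jaw": 0},
  {"angular": [0, 0, 0], "slide": [0, 0, 0], "jaw": 0},
  {"angular": [0, 0, 0], "slide": [0, 0, 0], "jaw": 1},
  {"angular": [0, 0, 0], "slide": [0, 0, 0], "jaw": 1},
  {"angular": [0, 0, 0], "slide": [0, 0, 0], "jaw": 1},
  {"angular": [0, 0, 0], "slide": [0, 0, 0], "jaw": 1},
  {"angular": [0, 0, 0], "slide": [0, 0, 0], "jaw": 1},
  {"angular": [0, 0, 0], "slide": [0, 0, 0], "jaw": 1},
])

```text
time_s: 10.92
tool_pos: [0.5664, -0.1769, 0.1015]
tool_rot: [180.0, -0.0, -9.9]
force: [0.2, -0.5, -0.8]
grip_width: 0.0672
grasp_force: 0.0
```

>>> step_arm([
  {"angular": [0, 0, 0], "slide": [0, 0, -0.06], "jaw": 1},
  {"angular": [0, 0, 0], "slide": [0, 0, -0.1], "jaw": 1},
  {"angular": [0, 0, 0], "slide": [0, 0, -0.1], "jaw": 1},
  {"angular": [0, 0, 0], "slide": [0, 0, 0], "jaw": 1},
  {"angular": [0, 0, 0], "slide": [0, 0, 0], "jaw": 1},
])

```text
time_s: 11.55
tool_pos: [0.5662, -0.1766, 0.231]
tool_rot: [180.0, 0.0, -9.9]
force: [0.9, 0.0, 0.1]
grip_width: 0.0868
grasp_force: 0.0
```

Run:
```python
from h import *
q=state()
w=snap("wrist","w3");snap("scene","s3");snap("side","d3")
P=[.571,.0785]
for n in("scene","side"):
    im=cv2.imread(f"pics/{'s3' if n=='scene' else 'd3'}.png")
    u=px(n,[*P,.151]);x,y=u.astype(int)-24;print(n,x,y)
    cv2.imwrite(f"pics/z{n}.png",cv2.resize(im[y:y+48,x:x+48],None,fx=8,fy=8,interpolation=cv2.INTER_CUBIC))
cv2.imwrite("pics/zz.png",np.hstack([cv2.imread("pics/zscene.png"),cv2.imread("pics/zside.png")]))
```

```text
q 3.934 jaw 0.059 r 0.0521 Ftan -0.7 Frad 0.5 z 0.231 Fz 0.1
scene 312 151
side 280 183
```

View pics/zz.png

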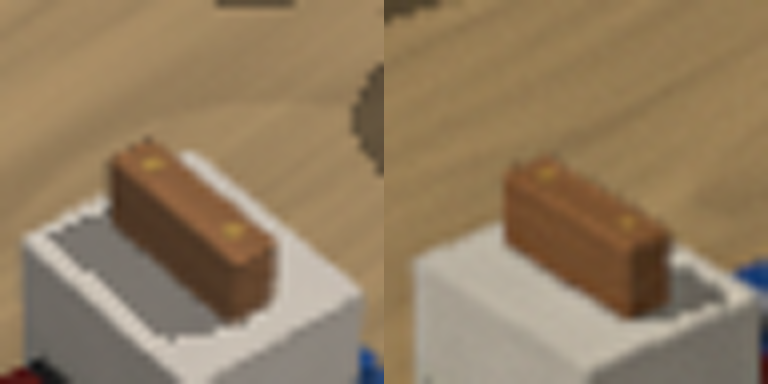

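View pics/w3.png

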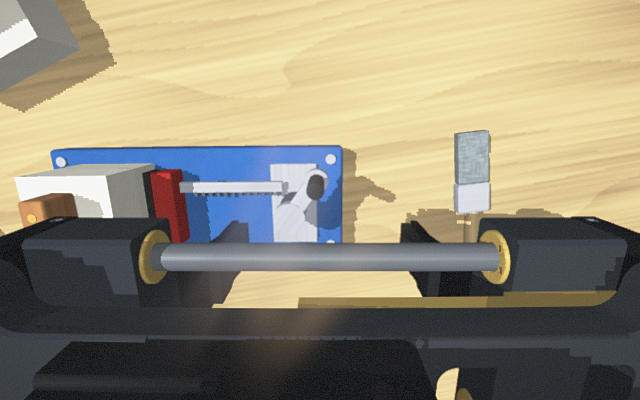

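In the crops the handle screws are at (152,163) and (233,230) in the scene view, and at (161,174) and (243,223) in the side view, with the top still seated. In the wrist view the released knob top is at about (316,176) and the pad touches the mould.

Run:
```python
from h import *
A=lambda x,y:((x+.5)/8-.5+312,(y+.5)/8-.5+151)
B=lambda x,y:((x+.5)/8-.5+280,(y+.5)/8-.5+183)
# pairing crosses: scene first <-> side second
s=[two("scene",A(152,163),"side",B(243,223)),two("scene",A(233,230),"side",B(161,174))];print(s)
c=(s[0][0]+s[1][0])/2;d=s[1][0]-s[0][0];print("c",c,"yaw",np.degrees(np.arctan2(d[1],d[0])))
r=c[:2]-O;print("vise",r@X,r@Y)
k=onz("wrist",(316,176),.138)[:2]-AX;print("knob q",np.arctan2(k@Y,-k@X)%6.283,np.hypot(*k))
plan([[*c[:2],.231],[*c[:2],.121]])
```

```text
[(array([0.54436965, 0.08326539, 0.15208011]), np.float64(0.0013636545280360085)), (array([0.59434009, 0.07516882, 0.15210418]), np.float64(0.0013744291617634721))]
c [0.56935487 0.0792171  0.15209215] yaw -9.203498407965926
vise -0.004042877556494351 0.08556383115513687
knob q 3.634325976582875 0.0626792489873031
tcp [ 0.5656 -0.1765  0.2297] rot [-179.98    0.18   -9.87] F [ 0.4 -1.3 -0.4] w 0.087 gf 0.0 t 11.7
[-0.0802 -0.5051 -0.0022]
[7.0e-04 1.0e-04 2.2e-01]
```

>>> step_arm([
  {"angular": [0, 0, 0], "slide": [-0.016, -0.101, 0], "jaw": 1},
  {"angular": [0, 0, 0], "slide": [-0.016, -0.101, 0], "jaw": 1},
  {"angular": [0, 0, 0], "slide": [-0.016, -0.101, 0], "jaw": 1},
  {"angular": [0, 0, 0], "slide": [-0.016, -0.101, 0], "jaw": 1},
  {"angular": [0, 0, 0], "slide": [-0.016, -0.101, 0], "jaw": 1},
  {"angular": [0, 0, 0], "slide": [0, 0, 0], "jaw": 1},
  {"angular": [0, 0, 0], "slide": [0, 0, 0], "jaw": 1},
  {"angular": [0, 0, 0], "slide": [0, 0, 0], "jaw": 1},
])

```text
time_s: 12.7
tool_pos: [0.5704, 0.077, 0.2309]
tool_rot: [179.9, 0.1, -10.0]
force: [-0.8, 0.1, -0.4]
grip_width: 0.0869
grasp_force: 0.0
```

Run:
```python
from h import *
plan([[.5695,.079,.122]])
snap("scene","s4");snap("side","d4")
pts={}
for n,f in(("scene","s4"),("side","d4")):
    im=cv2.imread(f"pics/{f}.png");e=px(n,[*knob(3.81),.115]);x0,y0=e.astype(int)-14
    m=(im[y0:y0+28,x0:x0+28].max(2)<45).astype(np.uint8);k,l,s,c=cv2.connectedComponentsWithStats(m)
    print(n,"exp top",px(n,[*knob(3.81),.138]),[(s[i]+[x0,y0,0,0,0],(c[i]+[x0,y0]).round(1)) for i in range(1,k) if s[i,4]>15])
```

```text
tcp [0.5704 0.077  0.2309] rot [ 1.7994e+02  5.0000e-02 -1.0030e+01] F [-0.8  0.1 -0.4] w 0.0869 gf 0.0 t 12.7
[-0.0023 -0.0038  0.2178]
scene exp top [277.31152375 221.84792149] [(array([276, 221,   6,  13,  56]), array([278.6, 226.9]))]
side exp top [351.02419438 184.51733396] [(array([348, 185,   4,  12,  36]), array([349.7, 190.5]))]
```

Run:
```python
from h import *
p,e=two("scene",(278.6,226.9),"side",(349.7,190.5));k=p[:2]-AX;print(p,e,np.arctan2(k@Y,-k@X)%6.283,np.hypot(*k))
```

```text
[ 0.57113141 -0.16872996  0.11473701] 0.0020794486266194167 3.7580573032006304 0.049173413964293304
```

>>> step_arm([
  {"angular": [0, 0, 0], "slide": [-0.001, -0.002, 0.05], "jaw": 1},
  {"angular": [0, 0, 0], "slide": [-0.001, -0.002, 0.05], "jaw": 1},
  {"angular": [0, 0, 0], "slide": [0, 0, 0.05], "jaw": 1},
  {"angular": [0, 0, 0], "slide": [0, 0, 0.04], "jaw": 1},
  {"angular": [0, 0, 0], "slide": [0, 0, 0.027], "jaw": 1},
  {"angular": [0, 0, 0], "slide": [0, 0, 0], "jaw": 1},
  {"angular": [0, 0, 0], "slide": [0, 0, 0], "jaw": 1},
], newtons=10)

```text
time_s: 13.68
tool_pos: [0.5704, 0.0813, 0.1239]
tool_rot: [-180.0, -0.1, -9.9]
force: [-0.3, 0.1, 0.9]
grip_width: 0.0872
grasp_force: 0.0
```

>>> step_arm([
  {"angular": [0, 0, 0], "slide": [0, 0.004, 0.003], "jaw": 1},
  {"angular": [0, 0, 0], "slide": [0, 0, 0], "jaw": 0.6},
  {"angular": [0, 0, 0], "slide": [0, 0, 0], "jaw": 0.4},
  {"angular": [0, 0, 0], "slide": [0, 0, 0], "jaw": 0.2},
  {"angular": [0, 0, 0], "slide": [0, 0, 0], "jaw": 0.1},
  {"angular": [0, 0, 0], "slide": [0, 0, 0], "jaw": 0},
  {"angular": [0, 0, 0], "slide": [0, 0, 0], "jaw": 0},
  {"angular": [0, 0, 0], "slide": [0, 0, 0], "jaw": 0},
])

```text
time_s: 14.68
tool_pos: [0.5694, 0.0792, 0.1215]
tool_rot: [180.0, 0.0, -9.9]
force: [-0.2, 1.2, 0.7]
grip_width: 0.0251
grasp_force: 0.0
```

Run:
```python
from h import *
plan([])
```

```text
tcp [0.5694 0.0792 0.1215] rot [180.     0.    -9.87] F [-0.2  1.2  0.7] w 0.0251 gf 0.0 t 14.675
```

Well centred. Now I grip firmly.

>>> step_arm([
  {"angular": [0, 0, 0], "slide": [0, 0, 0], "jaw": 0},
  {"angular": [0, 0, 0], "slide": [0, 0, 0], "jaw": 0},
  {"angular": [0, 0, 0], "slide": [0, 0, 0], "jaw": 0},
  {"angular": [0, 0, 0], "slide": [0, 0, 0], "jaw": 0},
], newtons=45)

```text
time_s: 15.18
tool_pos: [0.5694, 0.0791, 0.1215]
tool_rot: [180.0, 0.0, -9.9]
force: [0.4, -0.3, -0.0]
grip_width: 0.0238
grasp_force: 45.0
```

Run:
```python
from h import *
plan([])
```

```text
tcp [0.5694 0.0791 0.1215] rot [ 1.7999e+02  1.0000e-02 -9.8700e+00] F [ 0.4 -0.3 -0. ] w 0.0238 gf 45.0 t 15.175
```

>>> step_arm([
  {"angular": [0, 0, 0], "slide": [0, 0, -0.006], "jaw": 0},
  {"angular": [0, 0, 0], "slide": [0, 0, -0.01], "jaw": 0},
  {"angular": [0, 0, 0], "slide": [0, 0, -0.01], "jaw": 0},
  {"angular": [0, 0, 0], "slide": [0, 0, -0.01], "jaw": 0},
  {"angular": [0, 0, 0], "slide": [0, 0, -0.01], "jaw": 0},
  {"angular": [0, 0, 0], "slide": [0, 0, -0.01], "jaw": 0},
  {"angular": [0, 0, 0], "slide": [0, 0, -0.01], "jaw": 0},
  {"angular": [0, 0, 0], "slide": [0, 0, -0.01], "jaw": 0},
  {"angular": [0, 0, 0], "slide": [0, 0, -0.01], "jaw": 0},
])

```text
time_s: 16.3
tool_pos: [0.5694, 0.0792, 0.1648]
tool_rot: [180.0, 0.0, -9.9]
force: [0.3, 1.8, -2.6]
grip_width: 0.0238
grasp_force: 45.0
```

>>> step_arm([
  {"angular": [0, 0, 0], "slide": [0, 0, -0.02], "jaw": 0},
  {"angular": [0, 0, 0], "slide": [0, 0, -0.025], "jaw": 0},
  {"angular": [0, 0, 0], "slide": [0, 0, -0.025], "jaw": 0},
  {"angular": [0, 0, 0], "slide": [0, 0, -0.025], "jaw": 0},
  {"angular": [0, 0, 0], "slide": [0, 0, -0.015], "jaw": 0},
  {"angular": [0, 0, 0], "slide": [0, 0, -0.009], "jaw": 0},
  {"angular": [0, 0, 0], "slide": [0, 0, 0], "jaw": 0},
  {"angular": [0, 0, 0], "slide": [0, 0, 0], "jaw": 0},
  {"angular": [0, 0, 0], "slide": [0, 0, 0], "jaw": 0},
  {"angular": [0, 0, 0], "slide": [0, 0, 0], "jaw": 0},
])

```text
time_s: 17.55
tool_pos: [0.5693, 0.0792, 0.2238]
tool_rot: [180.0, 0.0, -9.9]
force: [-1.2, -0.0, -3.0]
grip_width: 0.0237
grasp_force: 45.0
```

Run:
```python
from h import *
plan([])
a=snap("scene","s5")[130:265,245:385];b=snap("side","d5")[140:275,250:385]
cv2.imwrite("pics/e.png",np.hstack([cv2.resize(x,(400,400),interpolation=cv2.INTER_CUBIC) for x in(a,b)]))
```

```text
tcp [0.5693 0.0792 0.2238] rot [ 1.7999e+02  3.0000e-02 -9.8700e+00] F [-1.2 -0.  -3. ] w 0.0237 gf 45.0 t 17.55
```

View pics/e.png

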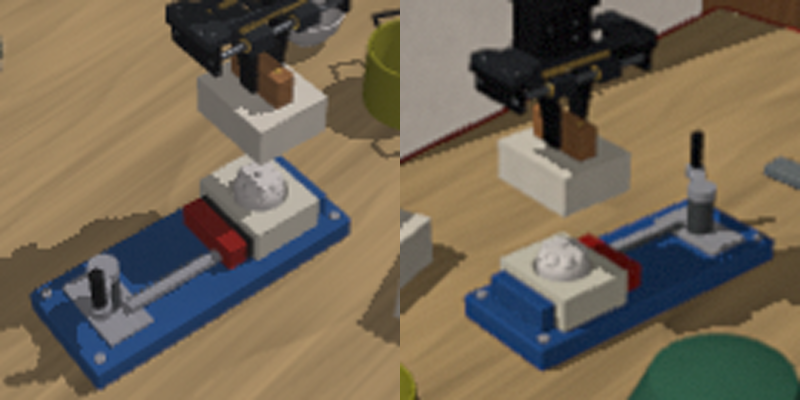

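The picture shows the top half held level about 102 mm above the lower half. The cast sits in the recess at about (262,190), and the jaw and pad are tight on the lower half, which is against the fixed jaw. Handing in.

```bash
python3 -c "
from cell import env
print(env.get_obs()['joint_velocities'].round(2));print(env.sign_off())"
```

```text
[ 0.01 -0.09  0.12  0.02 -0.06  0.12 -0.05]
the job is handed in; nothing more can be done
None
```

The job is handed in at about 17.6 s: the lower half is gripped tight in the vise, tightened to about 16 N at the knob and still gripped after I let go, the cast is still in it, and the top half is held still and level about 10 cm above.

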